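# Hold the edge sander's belt tension arm back for a belt change

### The arm

A 6-joint arm with a two-finger parallel gripper is mounted at the origin on the work surface. World frame = base frame: x ahead of the robot, y to its left, z up, the work surface at z = 0. Lengths are in mm, angles in rad, forces in N, time in s.
With the tool pointing down it reaches from about 350 to 775 mm from the base axis. Payload 7.3 kg.
Tool frame: the origin (TCP) lies midway between the tips of the shut fingers; the grasp point (between the pads) lies 19 mm behind it; x points along the fingers, y is the direction in which the jaws open and shut, and the axes are right-handed (so a half turn about x gives the same grasp; the last joint's range is limited). The gripper opens to 92 mm and grips with 3 to 60 N. Pads are 19 mm wide; open, the fingers measure 130 mm over their backs; the gripper's body (75 mm by 190 mm) begins 47 mm behind the grasp point.
Start: joints at [1.091, 0.342, 1.524, -0, 1.275, -0.146], TCP at [171.995, 496.047, 226.741] pointing down, gripper open.
Joint ranges: [-2.53, 2.53], [-0.77, 2.02], [0.04, 2.7], [-1, 4.14], [0.28, 2.66], [-3.11, 3.11]. Speed limits (rad/s): [2.57, 2.57, 3.14, 3.14, 3.14, 3.14].

### API

Orientations are given as [roll, pitch, yaw] about the fixed x, y, z axes, in that order (R = Rz(yaw) Ry(pitch) Rx(roll)).
In Python, from plant import bot gives the robot as it stands. The module is installed in compiled form; this text tells all that it offers.
- The arm moves only by the shell command python3 -m handwheel 'ROWS' [OPENING]. ROWS is JSON, a list that holds one entry, the list of rows, each a list of 4 numbers: the shift along the tool's x, y, z in cm, then the turn about the tool's x in rad. A call has 1 to 8 rows; each row shifts and turns the commanded pose from where the row before left it, along the tool's axes as they then stand; what a row does not reach is not made up. A row lasts 1/12 s, in which the tool goes at most 41.7 mm and 7.16 degrees, less where a joint would pass 70% of its speed; a pose out of reach is approached as far as the arm can. A call is refused whole if a number of a shift passes 4.17 or a number of a turn 0.125, either way. A call with a gripper value outside its range is refused whole. OPENING is the opening, from 0 (shut) to 1 (fully open), set as the call begins (- or left out, the last holds). The fingers move at their own pace and stop on an object; the grip force is fixed at half the most. Time passes only in rows, so rows that do not move let the fingers close. It gives the time, the measured TCP pose, the force and the opening at its end, in the units of the state.
- bot.get_obs(): the state, without advancing time (a new reading comes with each control period).
- bot.capture(name): name is "scene" or "top" or "wrist"; returns (picture, depth): 480x640x3 uint8, red, green, blue; 480x640 float32, mm along the optical axis (not along the pixel's ray), 0 where there is no reading.
- bot.camera_model(name): a dict with "fx", "fy", "cx", "cy" (pixels), "dist_coeffs" ([k1, k2, p1, p2, k3] as OpenCV has them; the pictures are not rectified), "position" and "rotation" of the camera in the world. Camera axes: x right, y down, z forward; pixel columns grow to the right and rows downward; lengths in mm; the calibration is good to about 2 mm. A picture is of the moment at which its call begins: read the wrist's pose just before it. camera_model takes no time and is no camera call; for the wrist camera it gives the pose at the moment of the call.
- bot.close_job(): hands the job in, once; it reports no verdict.
Trained networks look in the newest picture that a camera, given by its name, has taken for a name from the list of things; names that differ only in an ending like _2 or _b are one class to them, and where a whole thing is asked for, a point or a joint stands for the part that bears it (a point fixed in the world has none). Each returns a list of dicts, best first, with "conf" (0 to 1); they miss things now and then, are a little off and sometimes report something else, mostly with a low value. They report only what shows in the picture. A call takes as long as a camera call. They do not tell look-alikes from the thing itself.
- bot.find_in(camera, label): "bbox" ([left, top, width, height] in pixels, round what is visible of it).
- bot.spot_point(camera, label): "point" ([column, row] in pixels: a listed point, or the origin of a listed thing).
The state is a dict: "time": time; "joint_positions": joint angles; "dq": joint speeds; "tau": joint torques, N m; "tool_pos": TCP position; "tcp_rot": TCP orientation; "contact_force": force on the tool from outside, world axes, zero at the start; "moment": the same for the moment, N m; "grip_width": finger opening in mm.
Only numpy, scipy, OpenCV 4.12 (cv2) and the standard library are available. Lean on these libraries where they do the work, as an engineer would, in place of code of your own. Each camera call takes 0.05 s, during which the arm holds its last target.

### The job

The sander's belt is off and I am about to slip a new one on. Roll the big lure blank that was left on the sander's table, without picking it up, towards the robot until it lies along the wooden strip on the table's front edge and stays there; then push the sprung tension arm back by its upright handle, past the click of its catch and a little further so that you and not the catch carry the spring, and finish holding it there. Leave everything else where it is.

Things in the scene. Friction and masses are not known exactly. Their poses are not given: they have to be found in the camera images.
- sander: Benchtop edge sander, belt off, fixed to the bench. Grey base 350 x 360 mm (its x -225 to 125, y -190 to 170) with a level steel table 40 mm above the bench. Origin on the bench, 225 mm behind the table's front edge; x points away from the worker and roughly from the robot, y left, z up. Its tension arm is at the right (-y) end, the motor (160 mm tall) at the rear left.
- strip_face (a point): Foot of the inner face of the wooden strip that runs along the table's whole front edge (12 mm wide, 12 mm high), on the table top, at x -213, y -15 mm in the sander's frame. The strip runs along the sander's y.
- platen_face (a point): Front face of the upright steel platen, at table height, x -25, y 15 mm in the sander's frame; the platen is 110 mm long (along y) and 88 mm tall above the table. A steel work stop, 40 mm tall, stands square to it on the table at sander y 68 to 73, x -155 to -30 mm. The rubber drive drum (50 mm across, 89 mm tall) is at sander (0, 95) mm.
- blank: The big lure blank: a pale wooden cigar 140 mm long, 34 mm thick (cylindrical over its middle 76 mm, ends 16 mm), 60 to 115 g, on the table in front of the platen, roughly parallel to it, in the arm's way. It rolls easily when pushed low. Origin in its middle, on the axis, 17 mm above the table; x along its length; z up at the start. Touching the strip, its axis is 17 mm from the strip's face.
- tension_angle (a joint): Angle of the sprung tension arm: 0 sprung out (start), growing as it is pushed back, clockwise from above, towards the sander's +y. The catch clicks at about 0.34 and would hold a released arm at about 0.31; from 0.40 it is well off the catch; end stop 0.50. Push at the handle, square to the arm: 7 N at the start, 11 N at the click, 13 N at the stop.
- lever_grip (a point): Middle of the arm's upright black handle, 54 mm above the table: a round grip 22 mm thick, 26 to 82 mm above the table, at the end of a flat bar 18 mm wide that lies 4 to 14 mm above the table. It moves on a level arc of 185 mm radius about the pivot.
- lever_pivot (a point): Upright pivot axis of the tension arm, at table height, sander x 60, y -85 mm. At the start the arm leans 0.25 rad to -y from the sander's -x. The idler drum (50 mm across, top 91 mm above the table) rides on the arm 60 mm from here; between drum and handle there is only the flat bar.
- tension_arm: The tension arm: steel bar with handle, idler drum and ratchet sector. Origin on the pivot axis at table height; its -x points along the arm to the handle.
- pawl (a joint): Spring-loaded pawl of the catch, on its own pin behind the arm's pivot: 0 when down, rises to about 0.16 as the arm's tooth passes under it and drops back to 0 with a click.
- small_blank: Small wooden blank, 22 mm thick and 76 mm long, against the strip at the left of the sander's table; leave it. Origin in its middle.
- cork_block: Cork sanding block 70 x 40 x 28 mm on the sander's table, left of the work stop; leave it. Origin at the centre of its underside.
- brush: Paint brush lying on the bench; leave it.
- screwdriver: Screwdriver lying on the bench; leave it.
- paint_jar: Glass jar 60 mm across, 65 mm tall, on the bench; leave it.
- hardener: White bottle 48 mm across, 130 mm tall, on the bench; leave it.
- mould_half: Open aluminium mould half, 170 x 75 x 22 mm, on the bench; leave it.
Not all that is in view belongs to the job. What is shaped like the blank but black or turquoise is not meant.

How it is judged:
By the outcome, as a careful person would: the job done as asked, in the order asked, and still so for the second after the job is handed in, while the arm keeps its last pose, push and grip.
It also fails if it takes over 51 s, if anything falls off the work surface, if the arm or the gripper's body presses on something with over 40 N, if the wrist force passes 120 N, or if a joint passes its speed limit or range.

## Working session

There is one attempt and no reset: what is moved stays moved. The work goes in short steps, Python scripts to look and compute and a shell command to move; the robot and the scene stay as the last step left them, time stands still between calls to the robot, and variables do not carry over. Pictures are saved under pics/ and viewed, and the job is handed in when it is done.

```bash
mkdir -p pics; ls; cat > h.py <<'E'
import numpy as np, cv2, json
from plant import bot
def K(m): return np.array([[m['fx'],0,m['cx']],[0,m['fy'],m['cy']],[0,0,1.]])
def ray(m,uv):
    p=cv2.undistortPoints(np.array([[uv]],float),K(m),np.array(m['dist_coeffs'],float))[0,0]
    R=np.array(m['rotation'],float)
    return np.array(m['position'],float), R@np.array([p[0],p[1],1.])
def onz(m,uv,z):
    o,d=ray(m,uv); return o+d*(z-o[2])/d[2]
def proj(m,P):
    R=np.array(m['rotation'],float);o=np.array(m['position'],float)
    q=R.T@(np.array(P,float)-o)
    return cv2.projectPoints(q.reshape(1,1,3),np.zeros(3),np.zeros(3),K(m),np.array(m['dist_coeffs'],float))[0].ravel()
def save(n,im): cv2.imwrite('pics/'+n,im[:,:,::-1])
E
python3 - <<'E'
from h import *
o=bot.get_obs();print(o)
for c in ['scene','top']:
    im,d=bot.capture(c);save(c+'0.png',im);np.save(c+'0.npy',d)
    m=bot.camera_model(c);print(c,m)
    for l in ['blank','lever_grip','lever_pivot','strip_face','platen_face','sander','small_blank']:
        print(l,[(np.round(x['point']).tolist(),round(x['conf'],2)) for x in bot.spot_point(c,l)][:4])
E
```

```text
pics
{'time': 0.0, 'joint_positions': array([ 1.09099512e+00,  3.42709024e-01,  1.52502429e+00, -2.24740637e-05,
        1.27539710e+00, -1.46007774e-01]), 'dq': array([ 0.00171672, -0.00118225,  0.00239223,  0.00316394,  0.00015928,
       -0.00121972]), 'tau': array([ 1.58747025e-03, -4.31255114e+01, -2.44218117e+01,  7.18911644e-02,
        5.61749493e-02, -1.27872236e-04]), 'tool_pos': array([171.80280791, 495.65801792, 226.04953838]), 'tcp_rot': array([-1.70282977,  1.56925842, -2.03661664]), 'contact_force': array([-0.28375962, -1.21637834, -0.98741774]), 'moment': array([ 0.0185767 ,  0.02340023, -0.01855922]), 'grip_width': 91.88998716408122}
scene {'fx': 498.48300781026353, 'fy': 498.48300781026353, 'cx': 317.5901174190289, 'cy': 238.93960296936748, 'dist_coeffs': array([-0.10740026,  0.        ,  0.        ,  0.        ,  0.        ]), 'position': array([1378.47068664, -456.39637626, 1120.19880047]), 'rotation': array([-2.37653252, -0.01927637,  1.06202225])}
blank [([391.0, 237.0], 0.71), ([208.0, 350.0], 0.66), ([291.0, 251.0], 0.58)]
lever_grip [([249.0, 257.0], 0.94), (
[... 186 characters left out ...]

small_blank [([319.0, 221.0], 0.58)]
top {'fx': 464.8005654241434, 'fy': 464.8005654241434, 'cx': 314.88100884343385, 'cy': 238.43773512560617, 'dist_coeffs': array([-0.02309632,  0.        ,  0.        ,  0.        ,  0.        ]), 'position': array([ 423.18990871,   53.54351616, 1099.684434  ]), 'rotation': array([-3.03801098, -0.02264187, -1.56872999])}
blank [([477.0, 175.0], 0.85), ([210.0, 227.0], 0.75), ([346.0, 251.0], 0.62)]
lever_grip [([399.0, 248.0], 0.58)]
lever_pivot [([374.0, 174.0], 0.84)]
strip_face [([347.0, 295.0], 0.58), ([372.0, 174.0], 0.23)]
platen_face [([332.0, 208.0], 0.84)]
sander [([336.0, 205.0], 0.64), ([496.0, 243.0], 0.46)]
small_blank [([282.0, 289.0], 0.5)]
```

```bash
sed -i "s/R=np.array(m\['rotation'\],float)/R=rot(m['rotation'])/" h.py; cat >> h.py <<'E'
from scipy.spatial.transform import Rotation as Ro
def rot(r): return Ro.from_euler('xyz',np.array(r,float)).as_matrix()
def sander_fit():
    pass
E
python3 - <<'E'
from h import *
c='top';m=bot.camera_model(c)
for n,uv,z in [('blank477',(477,175),57),('blank210',(210,227),57),('blank346',(346,251),57),('grip',(399,248),94),('pivot',(374,174),40),('strip',(347,295),40),('platen',(332,208),40),('small',(282,289),51),('sander',(336,205),0)]:
    print('top',n,onz(m,uv,z).round(1))
m=bot.camera_model('scene')
for n,uv,z in [('b391',(391,237),17),('b208',(208,350),17),('b291',(291,251),57),('grip',(249,257),94),('pivot',(300,309),40),('strip',(280,238),40),('platen',(315,278),40),('small',(319,221),51),('sander',(313,291),0)]:
    print('scene',n,onz(m,uv,z).round(1))
E
```

```text
top blank477 [ 680.9 -344.9   57. ]
top blank210 [556.5 266.5  57. ]
top blank346 [503.5 -40.   57. ]
top grip [ 507.6 -152.6   94. ]
top pivot [ 685.3 -108.    40. ]
top strip [404.7 -43.4  40. ]
top platen [604.3  -9.6  40. ]
top small [418.  103.5  51. ]
top sander [618.5 -21.7   0. ]
scene b391 [563.5 283.1  17. ]
scene b208 [ 673.9 -357.6   17. ]
scene b291 [502.8 -32.4  57. ]
scene grip [ 498.7 -159.4   94. ]
scene pivot [685.5 -99.5  40. ]
scene strip [426.  -30.7  40. ]
scene platen [611.5 -13.1  40. ]
scene small [426.9 102.9  51. ]
scene sander [622.  -24.7   0. ]
```

View pics/top0.png

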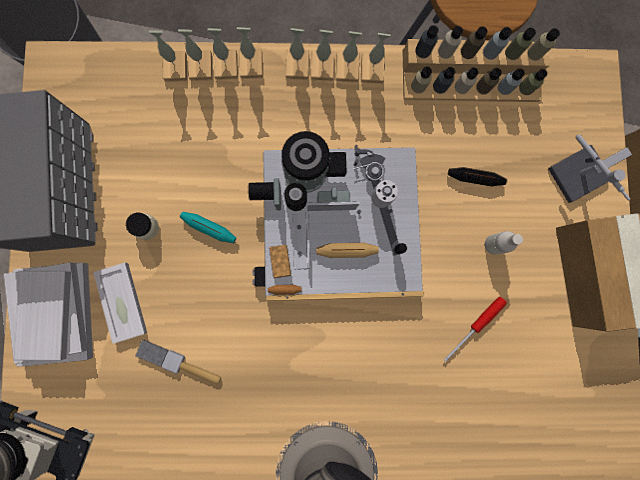

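View pics/scene0.png

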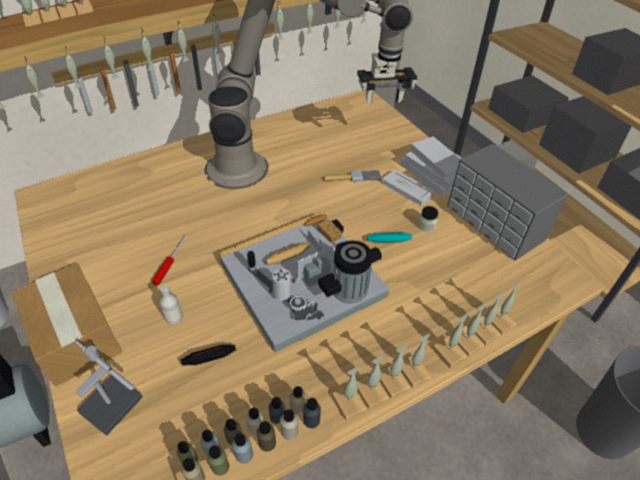

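The pale cigar on the table (top 346,251) fits "pale wooden, on the table in front of the platen". The black one (477,175) and the turquoise one (208,227) are excluded by colour and lie on the bench. The small orange one (285,289) is the small_blank at the strip. I'll confirm with a crop.

```bash
python3 - <<'E'
from h import *
im=cv2.imread('pics/top0.png')
cv2.imwrite('pics/crop0.png',cv2.resize(im[135:325,240:440],None,fx=3.9,fy=3.1*1.0,interpolation=cv2.INTER_CUBIC) if 0 else cv2.resize(im[135:325,240:440],None,fx=3.1,fy=3.1,interpolation=cv2.INTER_CUBIC))
# depth -> heights
d=np.load('top0.npy');m=bot.camera_model('top')
v,u=np.mgrid[0:480,0:640]
p=cv2.undistortPoints(np.stack([u.ravel(),v.ravel()],1).reshape(-1,1,2).astype(float),K(m),m['dist_coeffs'])[:,0]
P=(np.c_[p,np.ones(len(p))]*d.reshape(-1,1))@rot(m['rotation']).T+m['position']
P=P.reshape(480,640,3);np.save('P.npy',P)
print('bench z',np.median(P[330:400,300:420,2]),'table z',np.median(P[270:285,320:400,2]))
t=(abs(P[...,2]-41)<5)&(d>0)
t[:, :240]=0;t[:,440:]=0;t[:130]=0;t[320:]=0
pts=P[t][:,:2].astype(np.float32);print(len(pts),cv2.minAreaRect(pts))
E
```

```text
bench z -1.1388340562398298 table z 40.242203383587366
14740 ((572.0880126953125, -19.579055786132812), (349.3150634765625, 382.96185302734375), 1.750767707824707)
```

View pics/crop0.png

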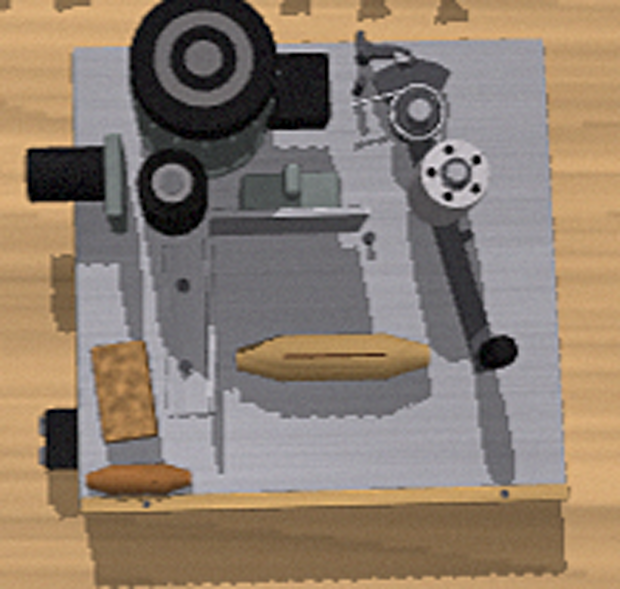

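```bash
cat > fit.py <<'E'
from h import *
from scipy.optimize import least_squares
m=bot.camera_model('top')
c=lambda x,y:(240+x/3.1-0.34,135+y/3.1-0.34)
obs=[((125,170,40),c(74,48)),((125,-190,40),c(542,40)),((-225,-190,52),c(567,499)),((-225,170,52),c(82,512)),
((-119.2,-130.8,122),c(498,351)),((1.9,-99.8,131),c(456,173)),((0,95,129),c(172,183))]
def W(p,X): 
    th=p[2];return np.array([p[0]+X[0]*np.cos(th)-X[1]*np.sin(th),p[1]+X[0]*np.sin(th)+X[1]*np.cos(th),X[2]])
f=lambda p:np.concatenate([proj(m,W(p,X))-uv for X,uv in obs])
r=least_squares(f,[620,-20,0],loss='soft_l1')
if __name__=='__main__':
    print(r.x,f(r.x).reshape(-1,2).round(1).tolist())
    for n,X in [('strip',(-213,-15,40)),('grip',(-119.2,-130.8,94)),('pivot',(60,-85,40)),('platen',(-25,15,40))]: print(n,W(r.x,X).round(1),proj(bot.camera_model('scene'),W(r.x,X)).round())
    # blank ends & middle in top
    for q in [(236,357),(430,357),(333,357)]:
        w=onz(m,c(*q),57);th=r.x[2];dd=w[:2]-r.x[:2];print('blank',w.round(1),'sander',(dd@np.array([[np.cos(th),-np.sin(th)],[np.sin(th),np.cos(th)]])).round(1))
np.save('sp.npy',r.x)
E
python3 fit.py
```

```text
[ 6.21946977e+02 -2.03453929e+01  2.52912122e-02] [[-1.1, -1.0], [1.0, -0.8], [1.4, 0.8], [-2.4, 0.5], [2.1, -0.2], [-0.4, 0.4], [-0.4, -0.1]]
strip [409.4 -40.7  40. ] [275. 236.]
grip [ 506.1 -154.1   94. ] [252. 258.]
pivot [ 684.1 -103.8   40. ] [298. 309.]
platen [596.6  -6.   40. ] [315. 273.]
blank [505.9  28.1  57. ] sander [-114.8   51.3]
blank [ 506.4 -113.3   57. ] sander [-117.8  -90. ]
blank [506.2 -42.5  57. ] sander [-116.3  -19.2]
```

```bash
cat > st.py <<'E'
from h import *
sp=np.load('sp.npy')
def tosander(w):
    th=sp[2];d=np.array(w[:2])-sp[:2];return np.array([d[0]*np.cos(th)+d[1]*np.sin(th),-d[0]*np.sin(th)+d[1]*np.cos(th)])
def toworld(s):
    th=sp[2];return np.array([sp[0]+s[0]*np.cos(th)-s[1]*np.sin(th),sp[1]+s[0]*np.sin(th)+s[1]*np.cos(th)])
def go(sx,sy,z):
    """shift in tool axes (cm) to reach sander x,y and world z"""
    o=bot.get_obs();R=rot(o['tcp_rot']);w=np.r_[toworld((sx,sy)),z]
    print('shift cm',((w-o['tool_pos'])@R/10).round(2))
def stat():
    o=bot.get_obs();R=rot(o['tcp_rot'])
    print('t',round(o['time'],2),'world',o['tool_pos'].round(1),'sander',tosander(o['tool_pos']).round(1),'F',o['contact_force'].round(1),'open',round(o['grip_width'],1))
    y=R[:,1];z=R[:,2];print('tooly',y.round(3),'toolz',z.round(3),'ang of tooly vs sander y',round(np.arctan2(y[1],y[0])-np.pi/2-sp[2],3))
E
python3 - <<'E'
from st import *
stat(); go(-80,-15,160)
m=bot.camera_model('wrist');o=bot.get_obs();R=rot(o['tcp_rot'])
print('wrist cam in tool',R.T@(m['position']-o['tool_pos']),'axis',R.T@rot(m['rotation'])[:,2])
E
```

```text
t 0.8 world [172.  496.  226.8] sander [-436.8  527.6] F [-0.7  0.5  0.1] open 91.4
tooly [0.328 0.945 0.   ] toolz [ 0.945 -0.328  0.   ] ang of tooly vs sander y -0.359
shift cm [  6.67 -38.26  52.47]
wrist cam in tool [-158.74932161   -0.76590512  -81.90592008] axis [0.95411241 0.00196646 0.29944222]
```

```bash
python3 -m handwheel '[[[0,0,0,-0.12],[0,0,0,-0.12],[0,0,0,-0.119],[0,-2.7,1.78,0],[0,-2.7,1.78,0],[0,-2.7,1.78,0],[0,-2.7,1.78,0],[0,-2.7,1.78,0]]]' 0.45
python3 -m handwheel '[[[0,-2.7,1.78,0],[0,-2.7,1.78,0],[0,-2.7,1.78,0],[0,-2.7,1.78,0],[0,-2.7,1.78,0],[0,-2.7,1.78,0],[0,-2.7,1.78,0],[0,-2.7,1.78,0]]]'
python3 -m handwheel '[[[0,-2.7,1.78,0],[0,-2.7,1.78,0],[0,-2.7,1.78,0],[0,-2.7,1.78,0],[0,-2.7,1.78,0],[0,0,0,0],[0,0,0,0]]]'
python3 - <<'E'
from st import *
stat();go(-80,-15,150)
m=bot.camera_model('wrist')
im,d=bot.capture('wrist');save('w1.png',im);np.save('w1.npy',d)
print({k:np.array(v).tolist() for k,v in m.items()})
for l in ['blank','lever_grip','strip_face','platen_face']:
    print(l,[(np.round(x['point']).tolist(),round(x['conf'],2)) for x in bot.spot_point('wrist',l)][:3])
for n,X in [('strip',(-213,-15,40)),('grip',(-119.2,-130.8,94)),('platen',(-25,15,40)),('blank',(-116,-19,57)),('stop end',(-155,68,80)),('platen topR',(-25,-40,128)),('platen topL',(-25,70,128)),('stripfaceR',(-213,-190,52)),('stripL',(-213,170,52))]:
    print(n,proj(m,np.r_[toworld(X),X[2]]).round())
E
```

```text
time: 1.47
tool_pos: [264.9, 362.1, 226.8]
tcp_rot: [0.732, 1.57, 0.758]
contact_force: [0.3, -0.0, 1.2]
grip_width: 43.8
time: 2.13
tool_pos: [412.9, 149.5, 226.9]
tcp_rot: [0.353, 1.57, 0.378]
contact_force: [0.9, 1.8, -0.3]
grip_width: 41.4
time: 2.72
tool_pos: [504.9, 17.1, 226.3]
tcp_rot: [2.638, 1.57, 2.66]
contact_force: [-0.5, -0.5, -0.2]
grip_width: 41.4
t 2.72 world [504.9  17.1 226.3] sander [-116.    40.4] F [-0.5 -0.5 -0.2] open 41.4
tooly [-0.022  1.     0.   ] toolz [ 1.     0.022 -0.001] ang of tooly vs sander y -0.003
shift cm [ 7.63 -5.53  3.63]
{'fx': 402.78264027265953, 'fy': 402.78264027265953, 'cx': 324.49951860359374, 'cy': 238.6518834378539, 'dist_coeffs': [-0.04382791693877973, 0.0, 0.0, 0.0, 0.0], 'position': [422.89333339551115, 14.628026445036676, 385.1039862370335], 'rotation': [2.837417726956895, -0.0023663675359937297, 1.5934375856704206]}
blank [([584.0, 270.0], 0.78), ([249.0, 214.0], 0.7)]
lever_grip [([96.0, 225.0], 0.92)]
strip_face [([250.0, 97.0], 0.8)]
platen_face [([294.0, 306.0], 0.77)]
strip [256.  94.]
grip [ 99. 224.]
platen [298. 304.]
blank [254. 215.]
stop end [361. 172.]
platen topR [217. 358.]
platen topL [365. 357.]
stripfaceR [36. 97.]
stripL [488.  94.]
```

View pics/w1.png

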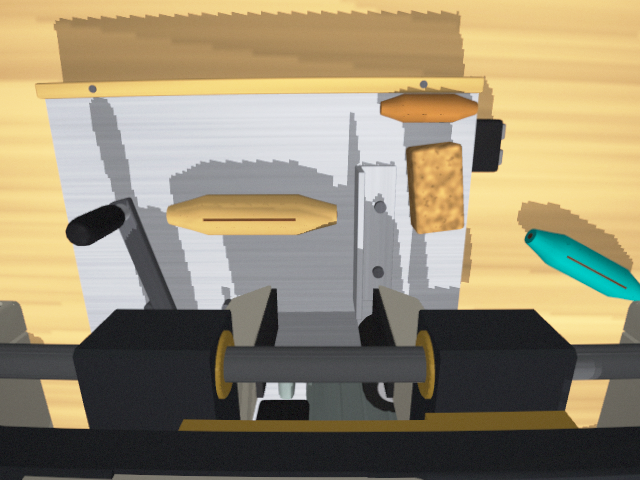

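The wrist view shows the pale blank at (252,214), the handle top at (90,228) and the strip's inner edge at v≈95. All lie within about 3 px of my sander fit. I'll move behind the blank.

```bash
python3 -m handwheel '[[[0,-1.7,1.2,0],[0,-1.7,1.2,0],[0,-1.6,1.2,0],[2.5,0,0,0],[2.5,0,0,0],[2.5,0,0,0],[0,0,0,0],[0,0,0,0]]]' 0.36
python3 - <<'E'
from st import *
stat();go(-80,-10,50)
im,d=bot.capture('wrist');save('w2.png',im)
m=bot.camera_model('wrist');print(proj(m,np.r_[toworld((-116,-19)),57]))
E
```

```text
time: 3.63
tool_pos: [541.1, -30.0, 151.4]
tcp_rot: [2.873, 1.568, 2.899]
contact_force: [-0.6, -0.4, 0.6]
grip_width: 32.8
t 3.63 world [541.1 -30.  151.4] sander [-81.1  -7.6] F [-0.6 -0.4  0.6] open 32.8
tooly [-0.026  1.     0.001] toolz [ 1.     0.026 -0.002] ang of tooly vs sander y 0.001
shift cm [10.14 -0.25  0.13]
[307.20069901 187.89699774]
```

View pics/w2.png

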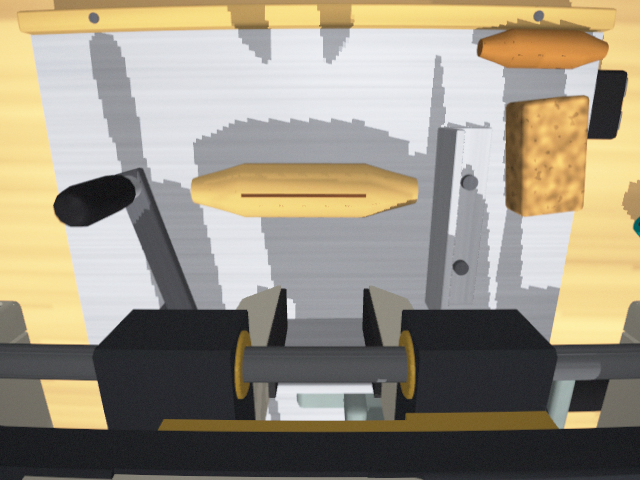

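```bash
python3 -m handwheel '[[[1.5,-0.2,0.1,0],[1.5,0,0,0],[1.5,0,0,0],[1.5,0,0,0],[1.0,0,0,0],[1.0,0,0,0],[0,0,0,0],[0,0,0,0]]]'
python3 - <<'E'
from st import *
stat();go(-80,-10,50)
im,d=bot.capture('wrist');save('w3.png',im)
E
```

```text
time: 4.35
tool_pos: [543.2, -32.7, 72.2]
tcp_rot: [-0.064, 1.57, -0.038]
contact_force: [0.7, -0.5, 0.8]
grip_width: 33.1
t 4.35 world [543.2 -32.7  72.2] sander [-79.  -10.4] F [ 0.7 -0.5  0.8] open 33.1
tooly [-0.025  1.    -0.   ] toolz [1.    0.025 0.001] ang of tooly vs sander y 0.0
shift cm [ 2.22  0.04 -0.1 ]
```

View pics/w3.png

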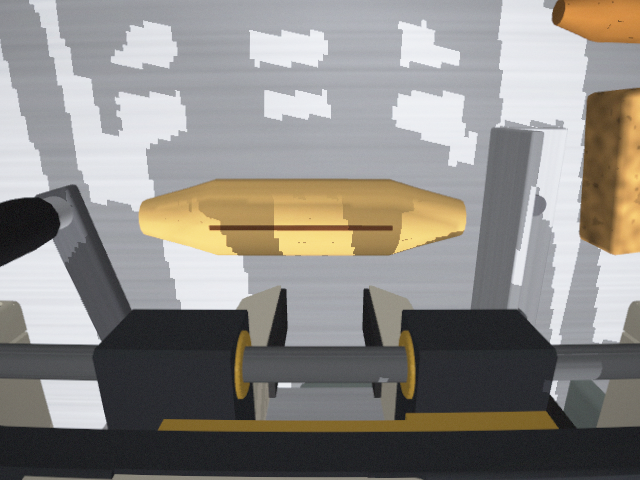

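```bash
python3 -m handwheel '[[[1.1,0,0,0],[1.1,0,0,0],[0,0,-0.4,0],[0,0,-0.4,0],[0,0,-0.4,0],[0,0,-0.4,0],[0,0,-0.4,0],[0,0,0,0]]]'
python3 -m handwheel '[[[0,0,-0.4,0],[0,0,-0.4,0],[0,0,-0.4,0],[0,0,-0.4,0],[0,0,-0.4,0],[0,0,-0.4,0],[0,0,0,0]]]'
python3 - <<'E'
from st import *
stat()
im,d=bot.capture('wrist');save('w4.png',im)
E
```

```text
time: 5.07
tool_pos: [522.0, -33.2, 50.0]
tcp_rot: [2.728, 1.571, 2.754]
contact_force: [0.2, -0.8, -0.8]
grip_width: 33.1
time: 5.65
tool_pos: [497.9, -33.8, 49.6]
tcp_rot: [2.87, 1.57, 2.895]
contact_force: [-0.3, 0.1, 0.1]
grip_width: 33.3
t 5.65 world [497.9 -33.8  49.6] sander [-124.4  -10.3] F [-0.3  0.1  0.1] open 33.3
tooly [-0.025  1.     0.   ] toolz [ 1.     0.025 -0.001] ang of tooly vs sander y -0.0
```

View pics/w4.png

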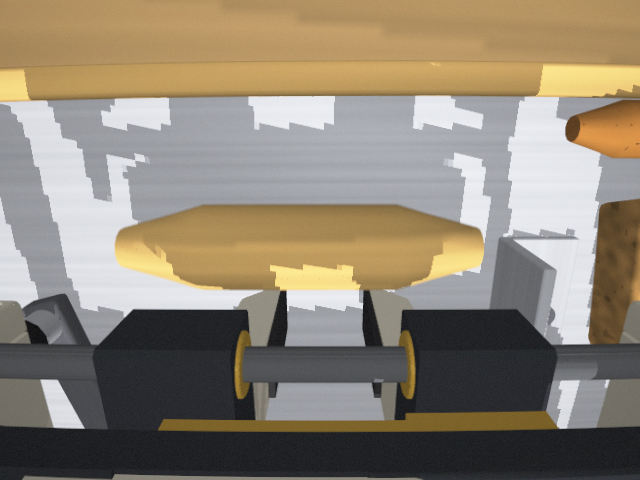

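```bash
python3 -m handwheel '[[[0,0,-0.4,0],[0,0,-0.4,0],[0,0,-0.4,0],[0,0,-0.4,0],[0,0,-0.4,0],[0,0,-0.4,0],[0,0,-0.3,0],[0,0,-0.3,0]]]'
python3 -m handwheel '[[[0,0,-0.3,0],[0,0,-0.3,0],[0,0,-0.2,0],[0,0,-0.2,0],[0,0,0,0],[0,0,0,0]]]'
python3 - <<'E'
from st import *
stat()
im,d=bot.capture('wrist');save('w5.png',im)
E
```

```text
time: 6.37
tool_pos: [468.5, -34.6, 49.7]
tcp_rot: [1.287, 1.571, 1.313]
contact_force: [-0.5, 0.2, 0.6]
grip_width: 32.8
time: 6.87
tool_pos: [458.9, -34.9, 49.7]
tcp_rot: [0.606, 1.571, 0.631]
contact_force: [0.6, -0.5, 0.7]
grip_width: 33.2
t 6.87 world [458.9 -34.9  49.7] sander [-163.4  -10.4] F [ 0.6 -0.5  0.7] open 33.2
tooly [-0.025  1.     0.   ] toolz [1.    0.025 0.   ] ang of tooly vs sander y -0.0
```

View pics/w5.png

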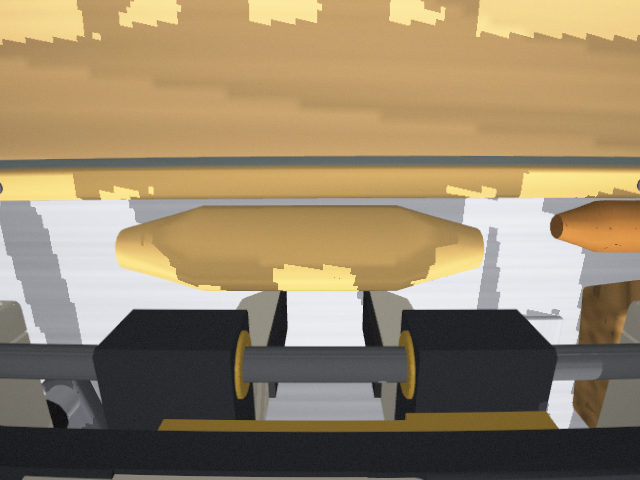

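```bash
python3 -m handwheel '[[[0,0,-0.1,0],[0,0,-0.1,0],[0,0,-0.1,0],[0,0,-0.1,0],[0,0,-0.1,0],[0,0,-0.1,0],[0,0,0,0]]]'
python3 -m handwheel '[[[0,0,-0.1,0],[0,0,0,0],[0,0,0,0]]]'
```

```text
time: 7.5
tool_pos: [453.9, -35.1, 50.1]
tcp_rot: [-0.077, 1.568, -0.052]
contact_force: [3.1, 1.3, -0.6]
grip_width: 33.1
time: 7.75
tool_pos: [453.8, -35.1, 50.3]
tcp_rot: [-0.091, 1.566, -0.066]
contact_force: [6.8, 2.1, 1.0]
grip_width: 33.3
```

```bash
python3 - <<'E'
from st import *
stat()
im,d=bot.capture('wrist');save('w6.png',im)
E
```

```text
t 7.75 world [453.8 -35.1  50.3] sander [-168.5  -10.5] F [6.8 2.1 1. ] open 33.3
tooly [-0.025  1.    -0.   ] toolz [1.    0.025 0.004] ang of tooly vs sander y -0.0
```

View pics/w6.png

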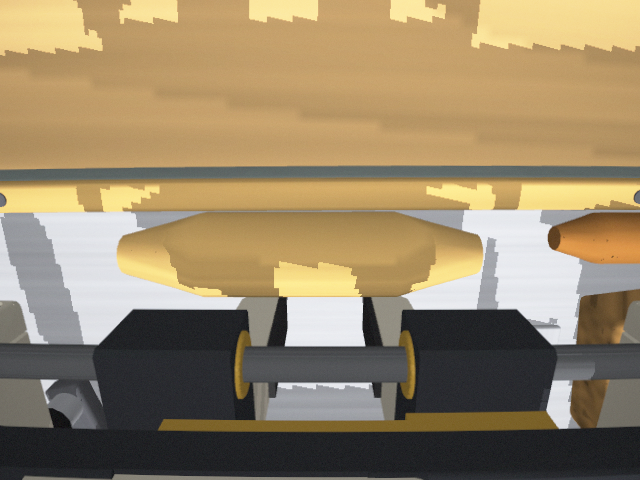

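```bash
python3 -m handwheel '[[[0,0,0.1,0],[0,0,0.1,0],[0,0,0.1,0],[0,0,0.3,0],[0,0,0.6,0],[0,0,1,0],[0,0,0.6,0],[0,0,0,0]]]'
python3 - <<'E'
from st import *
stat()
im,d=bot.capture('wrist');save('w7.png',im)
E
```

```text
time: 8.47
tool_pos: [481.2, -34.5, 49.7]
tcp_rot: [-0.191, 1.57, -0.166]
contact_force: [-0.0, 0.6, -0.2]
grip_width: 33.0
t 8.47 world [481.2 -34.5  49.7] sander [-141.1  -10.6] F [-0.   0.6 -0.2] open 33.0
tooly [-0.025  1.    -0.   ] toolz [1.    0.025 0.001] ang of tooly vs sander y 0.0
```

View pics/w7.png

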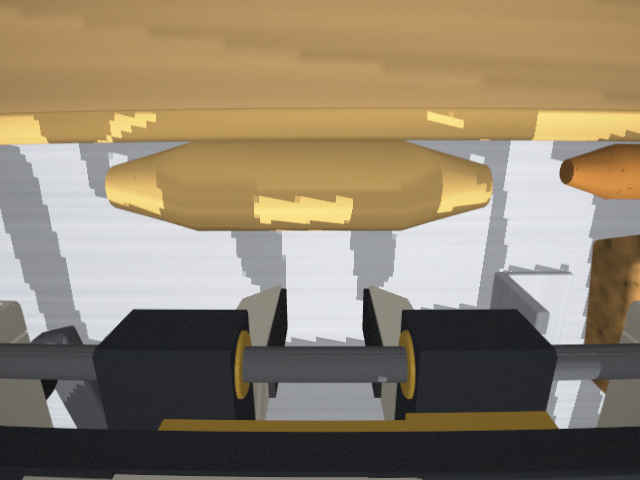

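The blank stays against the strip. I'll go up and over to the handle.

```bash
python3 -m handwheel '[[[-2.4,0,0,0],[-2.4,0,0,0],[-2.4,0,0,0],[-2.4,0,0,0],[-2.4,0,0,0],[0,-2,0.3,0],[0,-2,0.3,0],[0,-2,0.4,0]]]'
python3 -m handwheel '[[[0,-2,0.4,0],[0,-2,0.4,0],[0,-2,0.4,0],[0,0,0,0],[0,0,0,0],[0,0,0,0]]]' 1
python3 - <<'E'
from st import *
stat();go(-119,-131,72)
im,d=bot.capture('wrist');save('w8.png',im);np.save('w8.npy',d)
m=bot.camera_model('wrist')
for l in ['blank','lever_grip','strip_face']:
    print(l,[(np.round(x['point']).tolist(),round(x['conf'],2)) for x in bot.spot_point('wrist',l)][:3])
print(proj(m,np.r_[toworld((-119.2,-130.8)),94]),proj(m,np.r_[toworld((-119.2,-130.8)),122]))
E
```

```text
time: 9.18
tool_pos: [490.9, -94.4, 170.1]
tcp_rot: [-0.623, 1.571, -0.597]
contact_force: [0.3, 0.1, -0.4]
grip_width: 33.0
time: 9.68
tool_pos: [504.2, -153.1, 169.4]
tcp_rot: [2.451, 1.569, 2.476]
contact_force: [0.1, 1.4, 0.4]
grip_width: 68.6
t 9.68 world [ 504.2 -153.1  169.4] sander [-121.1 -129.8] F [0.1 1.4 0.4] open 68.6
tooly [-0.025  1.     0.001] toolz [ 1.     0.025 -0.001] ang of tooly vs sander y -0.0
shift cm [ 9.74 -0.13  0.22]
blank [([493.0, 122.0], 0.75)]
lever_grip [([319.0, 256.0], 0.97)]
strip_face [([488.0, 101.0], 0.69)]
[322.44850361 254.55019848] [322.34699563 271.66297513]
```

View pics/w8.png

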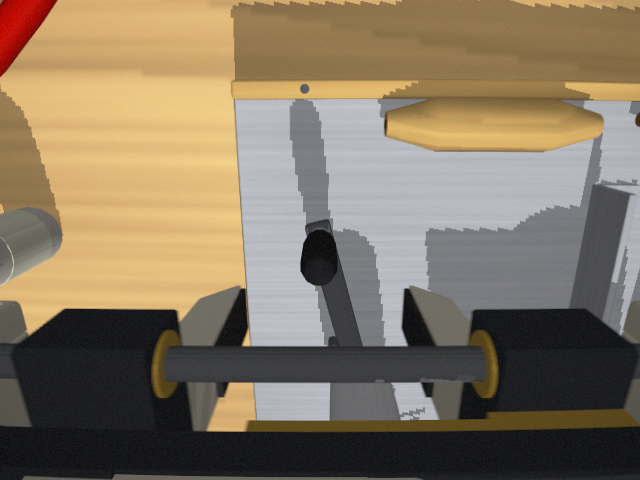

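```bash
python3 -m handwheel '[[[1.6,-0.3,0.2,0],[1.6,0,0,0],[1.6,0,0,0],[1.6,0,0,0],[1.6,0,0,0],[1.7,0,0,0],[0,0,0,0]]]'
python3 -m handwheel '[[[0,0,0,0],[0,0,0,0],[0,0,0,0],[0,0,0,0],[0,0,0,0]]]' 0.32
python3 - <<'E'
from st import *
stat()
im,d=bot.capture('wrist');save('w9.png',im)
E
```

```text
time: 10.47
tool_pos: [505.1, -155.3, 70.0]
tcp_rot: [2.653, 1.565, 2.679]
contact_force: [-0.7, 1.0, 0.1]
grip_width: 91.8
time: 10.88
tool_pos: [507.4, -156.9, 73.5]
tcp_rot: [-0.405, 1.569, -0.38]
contact_force: [-1.0, -0.5, -0.7]
grip_width: 63.0
t 10.88 world [ 507.4 -156.9   73.5] sander [-118.  -133.6] F [-1.  -0.5 -0.7] open 63.0
tooly [-0.025  1.    -0.001] toolz [1.    0.025 0.001] ang of tooly vs sander y -0.0
```

View pics/w9.png

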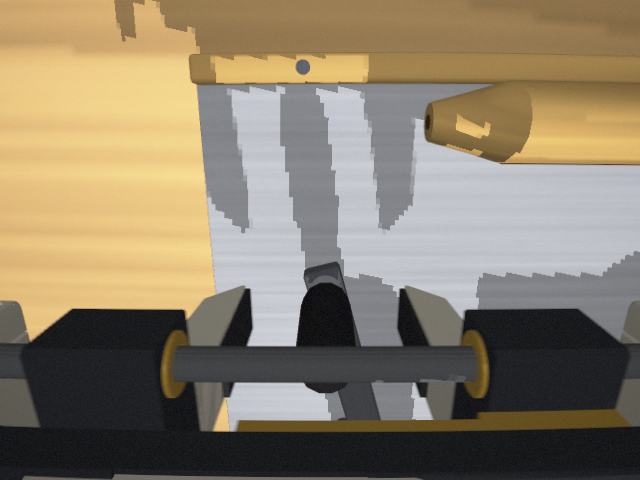

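```bash
python3 -m handwheel '[[[0,0,0,0],[0,0,0,0],[0,0,0,0],[0,0,0,0],[0,0,0,0],[0,0,0,0],[0,0,0,0],[0,0,0,0]]]' 0
python3 - <<'E'
from st import *
stat()
im,d=bot.capture('wrist');save('w10.png',im)
E
```

```text
time: 11.6
tool_pos: [506.9, -156.6, 72.7]
tcp_rot: [1.87, 1.57, 1.895]
contact_force: [-0.3, 0.5, -0.2]
grip_width: 21.1
t 11.6 world [ 506.9 -156.6   72.7] sander [-118.4 -133.3] F [-0.3  0.5 -0.2] open 21.1
tooly [-0.025  1.     0.   ] toolz [ 1.     0.025 -0.   ] ang of tooly vs sander y -0.0
```

View pics/w10.png

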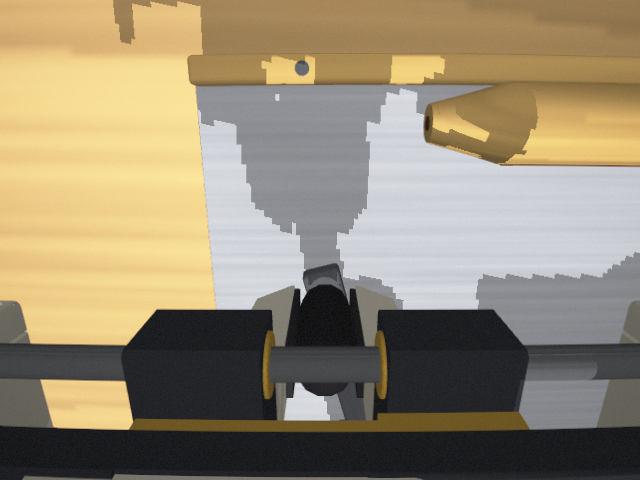

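```bash
python3 -m handwheel '[[[0,0.6,-0.13,0],[0,0.6,-0.12,0],[0,0.6,-0.1,0],[0,0.6,-0.08,0],[0,0.6,-0.07,0],[0,0.6,-0.04,0],[0,0.6,-0.02,0],[0,0.4,0,0]]]'
python3 -m handwheel '[[[0,0.5,0.01,0],[0,0.5,0.03,0],[0,0.5,0.04,0],[0,0.5,0.05,0],[0,0.5,0.06,0],[0,0.4,0.07,0]]]'
python3 -m handwheel '[[[0,0.4,0.06,0],[0,0.3,0.05,0],[0,0.1,0.02,0],[0,0,0,0],[0,0,0,0],[0,0,0,0],[0,0,0,0]]]'
python3 - <<'E'
from st import *
stat()
for c in ['wrist','top']:
    im,d=bot.capture(c);save(c+'11.png',im)
    for l in ['blank','lever_grip','lever_pivot']:
        print(c,l,[(np.round(x['point']).tolist(),round(x['conf'],2)) for x in bot.spot_point(c,l)][:3])
stat()
im=cv2.imread('pics/top11.png')
cv2.imwrite('pics/crop11.png',cv2.resize(im[135:325,240:440],None,fx=3.1,fy=3.1,interpolation=cv2.INTER_CUBIC))
E
```

```text
time: 12.32
tool_pos: [497.9, -112.9, 72.6]
tcp_rot: [-2.542, 1.565, -2.517]
contact_force: [-10.5, -15.2, 2.4]
grip_width: 21.1
time: 12.82
tool_pos: [499.4, -83.8, 72.4]
tcp_rot: [-2.695, 1.565, -2.67]
contact_force: [-12.0, -13.4, 2.9]
grip_width: 21.4
time: 13.4
tool_pos: [500.1, -75.8, 72.4]
tcp_rot: [-2.792, 1.564, -2.767]
contact_force: [-11.9, -12.8, 4.3]
grip_width: 21.4
t 13.4 world [500.1 -75.8  72.4] sander [-123.2  -52.4] F [-11.9 -12.8   4.3] open 21.4
tooly [-0.025  1.    -0.002] toolz [ 1.     0.025 -0.006] ang of tooly vs sander y -0.0
wrist blank [([399.0, 134.0], 0.76)]
wrist lever_grip [([324.0, 340.0], 0.86)]
wrist lever_pivot []
top blank [([475.0, 175.0], 0.97), ([209.0, 225.0], 0.89), ([472.0, 332.0], 0.15)]
top lever_grip []
top lever_pivot [([373.0, 173.0], 0.8)]
t 13.8 world [500.1 -75.8  72.4] sander [-123.2  -52.4] F [-12.2 -13.3   4.4] open 21.2
tooly [-0.025  1.    -0.002] toolz [ 1.     0.025 -0.006] ang of tooly vs sander y -0.0
```

View pics/wrist11.png

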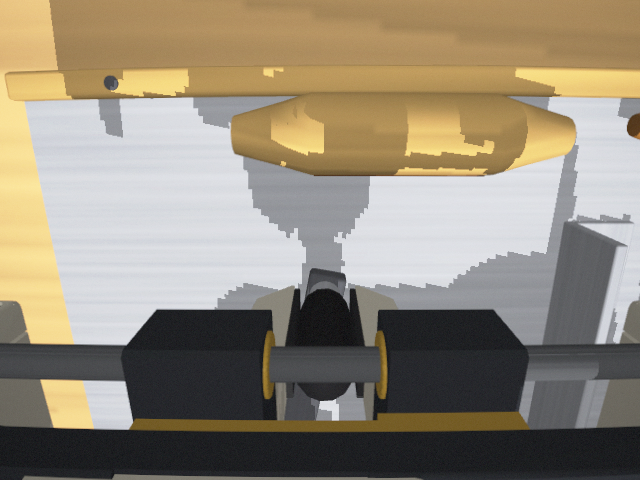

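View pics/crop11.png

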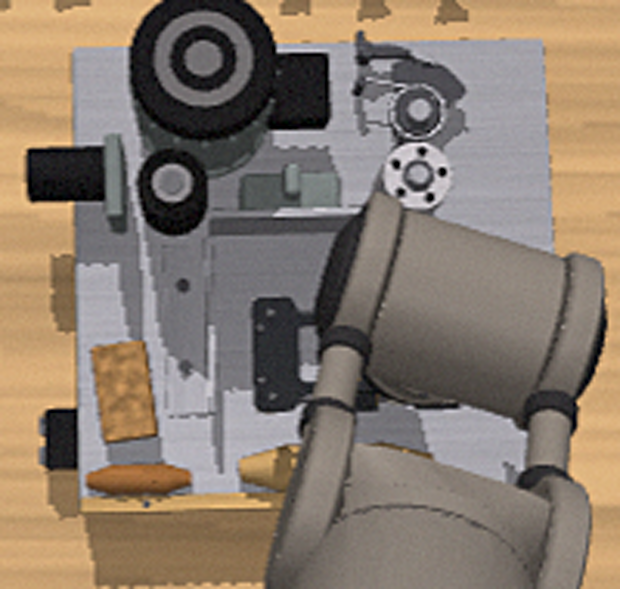

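Measured handle travel gives about 0.44. The drum shift in the top view suggests 0.42–0.44. I'll go a few mm further for margin and ease the radial force.

```bash
python3 -m handwheel '[[[0,0.1,-0.1,0],[0,0.1,-0.1,0],[0,0.1,0,0],[0,0.1,0,0],[0,0,0,0],[0,0,0,0],[0,0,0,0],[0,0,0,0]]]'
python3 - <<'E'
from st import *
stat()
for c in ['scene','top']:
    im,d=bot.capture(c);save(c+'12.png',im)
    print(c,[(n,[(np.round(x['point']).tolist(),round(x['conf'],2)) for x in bot.spot_point(c,n)][:2]) for n in ['blank','lever_grip','tension_angle']])
a=cv2.imread('pics/top0.png',0);b=cv2.imread('pics/top12.png',0)
# drum-hub template match, subpixel
cx,cy=386,191
T=a[cy-9:cy+10,cx-9:cx+10]
for im in (a,b):
    U=cv2.resize(im[160:230,340:420],None,fx=8,fy=8,interpolation=cv2.INTER_CUBIC);t=cv2.resize(T,None,fx=8,fy=8,interpolation=cv2.INTER_CUBIC)
    r=cv2.minMaxLoc(cv2.matchTemplate(U,t,cv2.TM_CCOEFF_NORMED));print(r[1],(r[3][0]/8,r[3][1]/8))
    U=cv2.resize(im[160:230,340:420],None,fx=8,fy=8,interpolation=cv2.INTER_CUBIC)
    c=cv2.HoughCircles(U,cv2.HOUGH_GRADIENT,1.5,100,param1=120,param2=30,minRadius=70,maxRadius=105)
    print(None if c is None else c[0][:2]/8)
m=bot.camera_model('top')
for th in (0,.40,.42,.44,.46,.48):
    ph=th-.25;print(th,proj(m,np.r_[toworld((60-60*np.cos(ph),-85+60*np.sin(ph))),131]).round(2))
i=cv2.imread('pics/scene12.png');cv2.imwrite('pics/crop12.png',cv2.resize(i[200:350,200:400],None,fx=3.8,fy=3.8,interpolation=cv2.INTER_CUBIC))
E
```

```text
time: 14.47
tool_pos: [500.5, -72.5, 72.5]
tcp_rot: [-1.851, 1.567, -1.826]
contact_force: [-4.1, -14.4, -2.7]
grip_width: 21.1
t 14.47 world [500.5 -72.5  72.5] sander [-122.7  -49.1] F [ -4.1 -14.4  -2.7] open 21.1
tooly [-0.025  1.    -0.004] toolz [ 1.     0.025 -0.001] ang of tooly vs sander y -0.001Traceback (most recent call last):
  File "<stdin>", line 5, in <module>
ValueError: it knows: blank, brush, cork_block, hardener, lever_grip, lever_pivot, mould_half, paint_jar, platen_face, sander, screwdriver, small_blank, strip_face, tension_arm
```

```bash
python3 - <<'E'
from st import *
stat()
for c in ['scene','top']:
    im,d=bot.capture(c);save(c+'12.png',im)
    print(c,[(n,[(np.round(x['point']).tolist(),round(x['conf'],2)) for x in bot.spot_point(c,n)][:2]) for n in ['blank','lever_grip']])
a=cv2.imread('pics/top0.png',0);b=cv2.imread('pics/top12.png',0)
cx,cy=386,191
T=a[cy-9:cy+10,cx-9:cx+10]
for im in (a,b):
    U=cv2.resize(im[160:230,340:420],None,fx=8,fy=8,interpolation=cv2.INTER_CUBIC);t=cv2.resize(T,None,fx=8,fy=8,interpolation=cv2.INTER_CUBIC)
    r=cv2.minMaxLoc(cv2.matchTemplate(U,t,cv2.TM_CCOEFF_NORMED));print(r[1],(r[3][0]/8,r[3][1]/8))
    c=cv2.HoughCircles(U,cv2.HOUGH_GRADIENT,1.5,100,param1=120,param2=30,minRadius=70,maxRadius=105)
    print(None if c is None else c[0][:2]/8+np.array([340,160,0]))
m=bot.camera_model('top')
for th in (0,.40,.42,.44,.46,.48):
    ph=th-.25;print(th,proj(m,np.r_[toworld((60-60*np.cos(ph),-85+60*np.sin(ph))),131]).round(2))
i=cv2.imread('pics/scene12.png');cv2.imwrite('pics/crop12.png',cv2.resize(i[200:350,200:400],None,fx=3.8,fy=3.8,interpolation=cv2.INTER_CUBIC))
E
```

```text
t 14.62 world [500.5 -72.5  72.5] sander [-122.7  -49. ] F [ -2.7 -14.4  -3. ] open 21.3
tooly [-0.025  1.    -0.004] toolz [ 1.     0.025 -0.001] ang of tooly vs sander y -0.001
scene [('blank', [([204.0, 350.0], 0.83), ([390.0, 238.0], 0.74)]), ('lever_grip', [([280.0, 246.0], 0.91), ([170.0, 264.0], 0.68)])]
top [('blank', [([479.0, 175.0], 0.86), ([208.0, 224.0], 0.57)]), ('lever_grip', [])]
0.9969878792762756 (37.0, 22.0)
[[387.34375    190.28125     11.5625    ]
 [374.03125    172.46875      9.42500019]]
0.32225748896598816 (40.125, 21.875)
[[373.84375    191.40625     10.71875   ]
 [374.59375    170.78125      8.86250019]]
0 [386.37 190.89]
0.4 [375.25 191.64]
0.42 [374.69 191.56]
0.44 [374.14 191.47]
0.46 [373.58 191.37]
0.48 [373.03 191.26]
```

View pics/crop12.png

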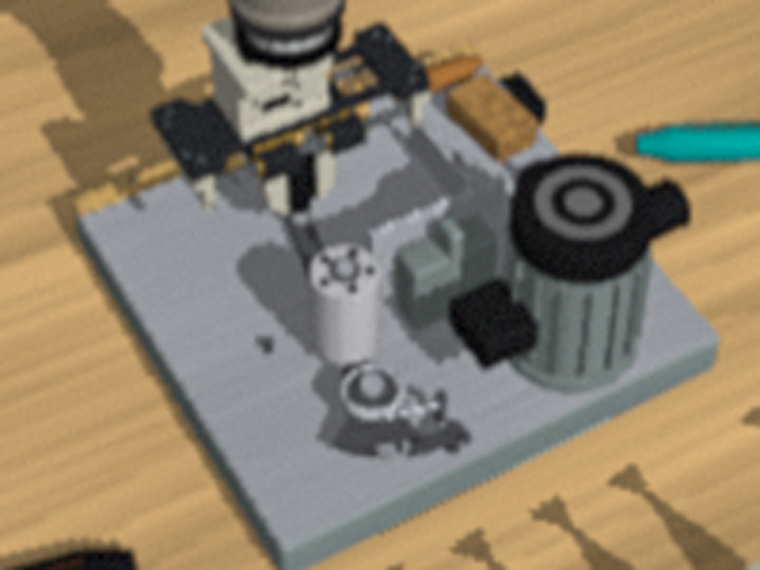

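```bash
python3 - <<'E'
from st import *
im,d=bot.capture('wrist');save('w13.png',im);stat()
E
```

```text
t 14.97 world [500.5 -72.5  72.4] sander [-122.7  -49. ] F [ -2.9 -14.3  -4. ] open 21.2
tooly [-0.025  1.    -0.004] toolz [ 1.     0.025 -0.001] ang of tooly vs sander y -0.001
```

View pics/w13.png

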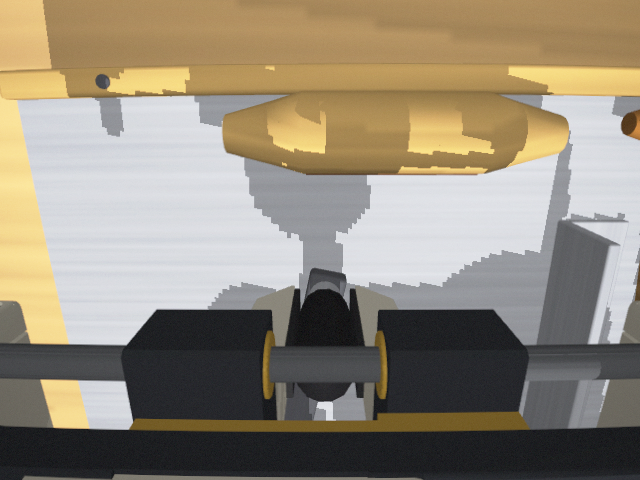

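The blank lies along the strip (223–568, 133). The handle is held between the pads at (325,345), steady under the spring. I'll hand the job in.

```bash
python3 -c "
from plant import bot
print(bot.close_job())"
```

```text
the job is handed in; nothing more can be done
None
```

The blank lies along the strip, and the arm is holding the tension arm back past its catch. I handed the job in at about 15 s of the 51 s allowed.

- **Blank:** I rolled the pale blank to the strip with two fingertips. Contact with the strip showed as a force of about 7 N. The last wrist picture shows it still lying along the strip, about 5 s after I let go.
- **Tension arm:** I then gripped the upright handle and pushed it about 84 mm along its arc. That puts the angle at about 0.46, past the click at 0.34 and short of the stop at 0.50.
- **Checks that differed:** The drum's position in the top view put the angle nearer 0.45. The steady sideways force of about 14 N is a little more than the expected 13 N, though both still mean the gripper, not the catch, carries the spring. I did not see or measure the pawl's click itself; I inferred it from the angle and the force.
- **Detector:** It missed the blank in the last scene and top pictures because the arm hides it there, so I judged the blank from the wrist picture.
- **Everything else:** I did not touch anything else, and saw nothing else move in the pictures I looked at; I did not measure the other items again.

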